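# Stopper the wood-stain flask and throttle back the fume extractor

## Task

Close up the wood stain: set the stopper upright into the neck of the open amber flask, keeping hold of it until its collar rests all round on the rim. Then, with the flask closed, pull the fume extractor's red lever back to its yellow idle marker, leave it there and let go. Leave the flask standing where it is and do not disturb the other things on the bench.

Things in the scene. Friction and masses are not known exactly. Their poses are not given: they have to be found in the camera images.
- flask: Open amber glass flask, loose, 0.4 to 0.85 kg, standing upright. Origin at the centre of its underside, z up. Base 100 mm in diameter, widest 108 mm at 65 mm height, then a conical shoulder up to a straight round neck from 100 mm height to the rim at 135 mm. Neck 56 mm outside, 48 mm inside, wall 4 mm.
- flask_mouth (a point): Centre of the flask's mouth, at rim height (135 mm above the flask's origin). z is along the neck, upwards.
- stopper: Loose stopper, 70 to 120 g, 88 mm tall, standing upright on its narrow end. Origin at the centre of its lower end, z up its axis (round). From the bottom: black rubber plug 35 mm long, tapering from 34 mm diameter at the foot to 43 mm; pale wooden collar 62 mm in diameter, 8 mm thick; straight wooden handle 32 mm in diameter, 45 mm long. Home when the collar lies on the rim.
- stopper_flange (a point): Point on the stopper's axis at the underside of its collar, 35 mm above its origin; it meets flask_mouth when the stopper is home.
- stopper_grip (a point): Point on the stopper's axis in its handle, 68 mm above its origin: a good height to grip, 33 mm above the collar's underside.
- extractor: Bench fume extractor, fixed: blue box 220 x 140 x 70 mm with a grey quadrant drum (80 mm in diameter, 70 mm wide, its axis along y, at 82 mm height) half sunk in its top. Origin at the centre of its underside, z up; its -x face looks roughly towards the robot; y is along the lever's hinge axis.
- lever (a joint): Angle of the red-handled throttle lever about the extractor's +y axis, rad. 0 is upright; positive leans towards the extractor's +x (away from the robot, more suction), negative towards -x. Limits -0.75 and 0.75. It stays where it is left; about 2 N at the handle moves it.
- lever_pivot (a point): Hinge point of the lever, 82 mm above the extractor's underside. Frame turns with the lever.
- lever_grip (a point): Point on the lever's axis in its red handle, 102 mm from lever_pivot; z points along the lever, outwards. The handle is round, 26 mm in diameter (85 to 118 mm from the pivot), narrowing to 20 mm at 70 mm; below it a 12 mm rod.
- marker (a joint): Angle of the yellow idle marker, measured exactly as for the lever (rad): the lever is at the marker when the two angles are equal. It differs from day to day and lies towards the robot from the lever's start; it need not be touched.
- marker_top (a point): Top of the yellow idle marker: two yellow bars, 7 mm wide, across the drum on either side of the lever's slot, 52 mm from lever_pivot; z points outwards from the pivot.
- tin: Closed can 90 mm in diameter, 120 mm tall, green label. Bystander; it may stand where the flask stood another day. Origin at the centre of its underside, as for all bystanders.
- paint_blue: Blue paint bottle, 60 mm in diameter, 130 mm tall. Bystander.
- paint_red: Red paint bottle, 60 mm in diameter, 130 mm tall. Bystander.
- brush: Paint brush lying flat, 190 mm long along its x. Bystander.
- sander: Cork sanding block 100 x 65 x 40 mm. Bystander.
- foam: Black sponge roll standing on end, 60 mm in diameter, 50 mm tall. Bystander.
- offcut: Dark wood offcut 60 x 160 x 30 mm. Bystander.
- mug: White mug 80 mm in diameter, 90 mm tall. Bystander.
Not all that is in view belongs to the job. Leave any turquoise look-alike of the stopper alone.

How it is judged:
By the outcome, as a careful person would: the job done as asked, in the order asked, and still so for the second after the job is handed in, with the robot touching nothing.
It also fails if it takes over 59 s, if anything falls off the work surface, if the arm or the gripper's body presses on something with over 40 N, if the wrist force passes 120 N, or if a joint passes its speed limit or range.

## Robot

A 6-joint arm with a two-finger parallel gripper is mounted at the origin on the work surface. World frame = base frame: x ahead of the robot, y to its left, z up, the work surface at z = 0. Lengths are in m, angles in rad, forces in N, time in s.
With the tool pointing down it reaches from about 0.375 to 0.9 m from the base axis. Payload 3.1 kg.
Tool frame: the origin (TCP) lies between the finger pads; the fingertips stand 8 mm ahead of it and the grasp point (between the pads) lies 11 mm behind it; z points along the fingers, y is the line along which they close (so a half turn about z gives the same grasp; the last joint's range is limited). The gripper opens to 87 mm and grips with 3 to 60 N. Pads are 19 mm wide; open, the fingers measure 117 mm over their backs; the gripper's body (75 mm by 190 mm) begins 51 mm behind the grasp point.
Start: joints at [1.008, 0.527, 1.433, -0, 1.181, -0.178], TCP at [0.234, 0.58, 0.231] pointing down, gripper open.
Joint ranges: [-3.08, 3.08], [-0.75, 2.2], [0.22, 2.44], [-1.43, 4.57], [0, 2.65], [-2.85, 2.85]. Speed limits (rad/s): [2.79, 2.79, 3.14, 3.14, 3.14, 3.14].

## Interface

Orientations are given as a unit quaternion [x, y, z, w].
In Python, from rig import robot gives the robot as it stands.
- The arm moves only by the tool move_arm, never from a script. Its argument "motion" is text: rows parted by semicolons, each of 5 numbers parted by spaces: the opening, from -1 (shut) to 1 (fully open), then the shift along the tool's x, y, z normalised to -1 to 1, where 1 is 0.2 m, then the turn about the tool's z normalised to -1 to 1, where 1 is pi rad. A call has 1 to 12 rows; each row is the pose to reach, as a shift and turn from the pose commanded when the call began, along the tool's axes at that moment, turning the shorter way round; what a row does not reach only later rows make up. A row lasts 1/12 s, in which the tool goes at most 41.7 mm and 7.16 degrees, less where a joint would pass 70% of its speed; a pose out of reach is approached as far as the arm can. A call with a number of a shift or a turn outside -1 to 1 is refused whole. A call with a gripper value outside its range is refused whole. The fingers move at their own pace and stop on an object; "newtons" is the grip in N (left out, the last holds). Time passes only in rows, so rows that repeat a pose let the fingers close. It gives the time, the measured TCP pose, the force, the opening and the grip force at its end, in the units of the state.
- robot.get_obs(): the state, without advancing time (a new reading comes with each control period).
- robot.camera(name): name is "scene" or "top"; returns (picture, depth): 480x640x3 uint8, red, green, blue; 480x640 float32, m along the optical axis (not along the pixel's ray), 0 where there is no reading.
- robot.camera_model(name): a dict with "mtx" (3x3 intrinsics, pixels), "D" ([k1, k2, p1, p2, k3] as OpenCV has them; the pictures are not rectified), "position" and "attitude" of the camera in the world. Camera axes: x right, y down, z forward; pixel columns grow to the right and rows downward; lengths in m; the calibration is good to about 2 mm. A picture is of the moment at which its call begins. camera_model takes no time and is no camera call.
- robot.hand_in(): hands the job in; it is judged then, once.
The state is a dict: "time": time; "q": joint angles; "joint_velocities": joint speeds; "joint_torque": joint torques, N m; "position": TCP position; "tool_rot": TCP orientation; "ft_force": force on the tool from outside, world axes, zero at the start; "moment": the same for the moment, N m; "grip_width": finger opening in m; "grip_force": force on a finger pad.
Only numpy, scipy, OpenCV 4.12 (cv2) and the standard library are available. Lean on these libraries where they do the work, as an engineer would, in place of code of your own. Each camera call takes 0.05 s, during which the arm holds its last target. There are 200 camera calls.

## Working session

There is one attempt and no reset: what is moved stays moved. The work goes in short steps, Python scripts to look and compute and a tool call to move; the robot and the scene stay as the last step left them, time stands still between calls to the robot, and variables do not carry over. Pictures are saved under pics/ and viewed, at most 10 in all, crops included, and the job is handed in when it is done.

Besides the shell and the picture viewer there is one more tool, called after ">>>" as a command line: name --argument value ..., lists and objects as JSON in quotes. move_arm: Moves the arm, as the interface text tells. Its arguments: {"type":"object","properties":{"motion":{"type":"string"},"newtons":{"type":"number"}},"required":["motion"]}

```bash
mkdir -p pics; ls; python3 - <<'E'
from rig import robot
import cv2,numpy as np
for n in("scene","top"):
    p,d=robot.camera(n); cv2.imwrite(f"pics/{n}0.png",p[:,:,::-1]); np.savez(f"{n}0.npz",p=p,d=d)
    print(n,robot.camera_model(n))
print(robot.get_obs())
E
```

```text
pics
scene {'mtx': array([[504.51169037,   0.        , 323.04119589],
       [  0.        , 504.51169037, 240.69900415],
       [  0.        ,   0.        ,   1.        ]]), 'D': array([-0.10518004,  0.        ,  0.        ,  0.        ,  0.        ]), 'position': array([1.2763588 , 0.40184492, 0.84265958]), 'attitude': array([ 0.42337527,  0.79822864, -0.37419429, -0.20871764])}
top {'mtx': array([[536.76160615,   0.        , 313.50007468],
       [  0.        , 536.76160615, 236.6177945 ],
       [  0.        ,   0.        ,   1.        ]]), 'D': array([-0.14278568,  0.        ,  0.        ,  0.        ,  0.        ]), 'position': array([ 0.47335434, -0.05361743,  1.16107267]), 'attitude': array([ 0.70706293, -0.70661434,  0.02165423, -0.01700844])}
{'time': 0.1, 'q': array([ 1.00849361e+00,  5.28363627e-01,  1.43377489e+00, -2.80207181e-05,
        1.18139858e+00, -1.78495522e-01]), 'joint_velocities': array([-5.18749224e-05, -3.06874274e-03, -1.95554909e-03, -2.64522637e-04,
        2.32418544e-03,  2.48247925e-04]), 'joint_torque': array([ 7.02538529e-06, -4.40984595e+01, -1.77150142e+01,  6.34621060e-02,
        5.33829792e-02, -4.74519641e-05]), 'position': array([0.23366129, 0.57898323, 0.22967513]), 'tool_rot': array([ 1.90722570e-01,  9.81643497e-01, -9.10980929e-04, -3.39855377e-04]), 'ft_force': array([-0.64033914,  0.28687724, -0.07685177]), 'moment': array([-0.0084296 ,  0.0185873 , -0.03500399]), 'grip_force': 0.0, 'grip_width': 0.08696778046043016}
```

View pics/scene0.png

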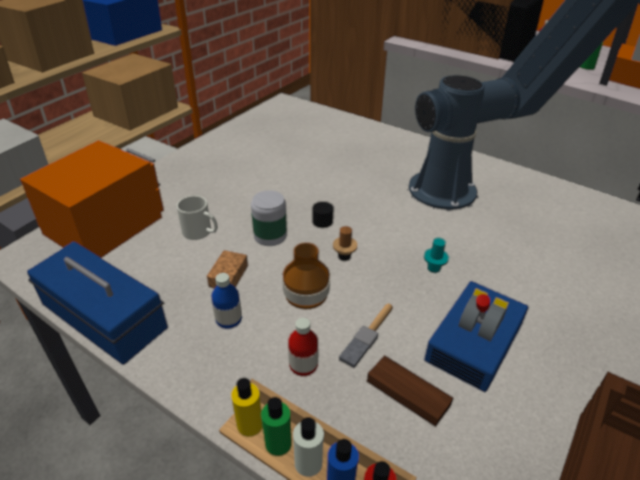

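View pics/top0.png

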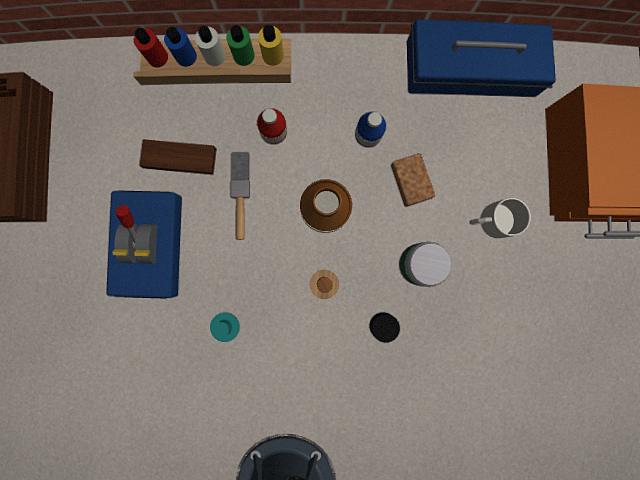

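The top view shows the stopper at (324,284), flask mouth at (327,202), extractor with its red knob at (124,216) and yellow bars at (119,253) and (148,253). The turquoise decoy is at (225,327). In the scene view the stopper is at (346,240), the flask rim at (306,250) and the red knob at (483,302).

```bash
cat > h.py <<'E'
from rig import robot
import cv2,numpy as np
from scipy.spatial.transform import Rotation as R
M={n:robot.camera_model(n) for n in("scene","top")}
def ray(n,px):
    m=M[n];u=cv2.undistortPoints(np.array(px,float).reshape(-1,1,2),m["mtx"],m["D"])[:,0]
    return m["position"],R.from_quat(m["attitude"]).apply(np.c_[u,np.ones(len(u))])
def plane(n,px,z):
    o,d=ray(n,px);return o+d*((z-o[2])/d[:,2])[:,None]
def tri(ps,pt):
    (a,d),(b,e)=ray("scene",[ps]),ray("top",[pt]);d,e=d[0],e[0]
    s=np.linalg.lstsq(np.c_[d,-e],b-a,rcond=None)[0];p,q=a+s[0]*d,b+s[1]*e
    return (p+q)/2,np.linalg.norm(p-q)
def cloud(n,p,d,box):
    x0,y0,x1,y1=box;v,u=np.mgrid[y0:y1,x0:x1];u,v=u.ravel(),v.ravel();k=d[v,u]>0;u,v=u[k],v[k]
    o,r=ray(n,np.c_[u,v]);return o+r*d[v,u][:,None],p[v,u].astype(int),np.c_[u,v]
def circ(P):
    A=np.c_[2*P[:,:2],np.ones(len(P))];c=np.linalg.lstsq(A,(P[:,:2]**2).sum(1),rcond=None)[0]
    return c[:2],np.sqrt(c[2]+c[0]**2+c[1]**2)
E
python3 - <<'E'
from h import *
np.set_printoptions(precision=4,suppress=True)
I={n:np.load(n+"0.npz") for n in M}
B={"stop":{"top":(300,260,350,310),"scene":(325,220,365,265)},"flask":{"top":(295,172,360,240),"scene":(275,235,335,310)},"ext":{"top":(100,185,190,305),"scene":(420,275,535,390)}}
for o in B:
  for n in M:
    P,C,U=cloud(n,I[n]["p"],I[n]["d"],B[o][n]); print(o,n,"zhist",np.histogram(P[:,2],np.arange(-.01,.22,.01))[0])
    if o=="stop":
        for a,b in((.083,.095),(.038,.048)):
            k=(P[:,2]>a)&(P[:,2]<b);print(a,k.sum(),P[k].mean(0),np.median(P[k,2]),(P[k].min(0)+P[k].max(0))/2,np.ptp(P[k],0))
    if o=="flask":
        k=(P[:,2]>.128)&(P[:,2]<.142);print(k.sum(),np.median(P[k,2]),circ(P[k]),(P[k].min(0)+P[k].max(0))/2,np.ptp(P[k],0),"px",U[k].mean(0))
    if o=="ext":
        r,g,b=C.T
        for nm,k in(("red",(r>90)&(g<50)&(b<50)),("yel",(r>130)&(g>90)&(b<60)),("blue",(b>r+40)&(P[:,2]>.06)&(P[:,2]<.08))):
            print(nm,k.sum(),P[k].mean(0),np.median(P[k],0),P[k].min(0),P[k].max(0),U[k].mean(0))
            if nm=="blue":print(cv2.minAreaRect((P[k,:2]).astype(np.float32)))
            if nm=="yel":
                h=U[k]; _,l,c=cv2.kmeans(P[k].astype(np.float32),2,None,(3,50,1e-5),5,2);print(c,[U[k][l[:,0]==i].mean(0) for i in(0,1)])
E
```

```text
stop scene zhist [523 673  66  31  35 227  40  40  42 105   9   0   0   0   0   0   0   0
   0   0   0   0]
0.083 100 [ 0.4347 -0.0772  0.0879] 0.08811691017628775 [ 0.4322 -0.0784  0.0881] [0.0362 0.032  0.0097]
0.038 232 [ 0.4417 -0.0737  0.043 ] 0.04301912963981247 [ 0.4355 -0.079   0.043 ] [0.0645 0.063  0.0097]
stop top zhist [960 846   0   0  54 427   1   0   2 178  23   0   0   0   0   0   0   0
   0   0   0   0]
0.083 200 [ 0.4361 -0.0825  0.088 ] 0.08800936224961264 [ 0.4364 -0.0827  0.0891] [0.03   0.0301 0.0092]
0.038 469 [ 0.4367 -0.0821  0.0427] 0.042676925892979334 [ 0.437  -0.0829  0.043 ] [0.0603 0.0584 0.01  ]
flask scene zhist [ 975 1088   98  157  161  198  142  242  313  254  241  139  154  159
  158    0    0    0    0    0    0    0]
193 0.13316470744847497 (array([ 0.5973, -0.081 ]), np.float64(0.025805623092887673)) [ 0.5968 -0.081   0.1332] [0.0578 0.0569 0.0104] px [306.0311 251.2228]
flask top zhist [1177 1009    1   12   13  272  207  252  499  408  271   41   29   33
  179    0    0    0    0    0    0    0]
190 0.1343844604475134 (array([ 0.5991, -0.0856
[... 808 characters left out ...]
74219)
ext top zhist [1834 1423  106  114  120  118  151 3056 2078  110  175  281  461  390
   50   12   29   46   65  129    2    0]
red 144 [0.5726 0.2936 0.181 ] [0.5727 0.2926 0.1829] [0.5534 0.2834 0.1547] [0.5861 0.3081 0.1916] [123.7986 212.0208]
yel 82 [0.4969 0.298  0.1286] [0.4974 0.2879 0.1288] [0.4937 0.2648 0.1188] [0.5036 0.3327 0.1333] [130.0366 253.3171]
[[0.4977 0.3205 0.1283]
 [0.4962 0.2764 0.1288]] [array([118.9, 252.9]), array([140.6429, 253.7143])]
blue 4897 [0.514  0.2891 0.0694] [0.5013 0.2834 0.0695] [0.4087 0.2263 0.06  ] [0.6291 0.3689 0.0772] [143.9553 245.8562]
((0.5187288522720337, 0.29608601331710815), (0.14064450562000275, 0.2180810272693634), 88.165283203125)
```

```bash
cat >> h.py <<'E'
def rel(p,yaw=None):
    "shift (normalised, tool axes) to put the TCP at p; yaw = world angle of tool y, rad"
    s=robot.get_obs();r=R.from_quat(s["tool_rot"]);t=r.inv().apply(np.array(p)-s["position"])/.2
    y=r.apply([0,1,0]);w=0
    if yaw is not None: w=-((yaw-np.arctan2(y[1],y[0])+np.pi/2)%np.pi-np.pi/2)/np.pi
    print("t",round(s["time"],2),"pos",s["position"].round(4),"shift",t.round(4),"turn",round(w,4),"F",s["ft_force"].round(1),"w",round(s["grip_width"],4),"q",s["q"].round(2))
E
python3 -c "
from h import *
rel([.436,-.081,.23],np.pi/2)"
```

```text
t 0.1 pos [0.2337 0.579  0.2297] shift [-2.1737 -2.681   0.0028] turn -0.1222 F [-0.6  0.3 -0.1] w 0.087 q [ 1.01  0.53  1.43 -0.    1.18 -0.18]
```

>>> move_arm --motion "1 -0.24 -0.29 0 -0.04; 1 -0.48 -0.59 0 -0.08; 1 -0.72 -0.88 0 -0.12; 1 -0.72 -0.88 0 -0.12; 1 -0.72 -0.88 0 -0.12; 1 -0.72 -0.88 0 -0.12; 1 -0.72 -0.88 0 -0.12; 1 -0.72 -0.88 0 -0.12"

```text
time: 0.77
position: [0.3019, 0.3616, 0.2305]
tool_rot: [0.005, 1.0, 0.0, -0.0]
ft_force: [-0.7, 0.4, 0.0]
grip_width: 0.0871
grip_force: 0.0
```

```bash
python3 -c "
from h import *
rel([.436,-.081,.20],np.pi/2)"
```

```text
t 0.77 pos [0.3019 0.3616 0.2305] shift [-0.6919 -2.2066  0.1519] turn -0.0031 F [-0.7  0.4  0. ] w 0.0871 q [ 0.64  0.32  1.81  0.    1.01 -0.92]
```

>>> move_arm --motion "1 -0.12 -0.25 0 0; 1 -0.24 -0.45 0 0; 1 -0.35 -0.65 0 0; 1 -0.5 -0.85 0 0; 1 -0.6 -1 0 0; 1 -0.69 -1 0 0; 1 -0.69 -1 0 -0.003; 1 -0.69 -1 0 -0.003"

```text
time: 1.43
position: [0.4407, 0.1614, 0.2305]
tool_rot: [-0.0, 1.0, 0.0, 0.001]
ft_force: [-0.6, 0.7, 0.3]
grip_width: 0.087
grip_force: 0.0
```

>>> move_arm --motion "1 0 -0.25 0 0; 1 0 -0.45 0 0; 1 0 -0.65 0 0; 1 0 -0.85 0 0; 1 0 -1 0 0; 1 0 -1 0 0; 1 0 -1 0 0; 1 0 -1 0 0"

```text
time: 2.1
position: [0.4383, -0.0367, 0.2303]
tool_rot: [-0.002, 1.0, 0.001, -0.001]
ft_force: [-0.3, -0.6, 0.9]
grip_width: 0.087
grip_force: 0.0
```

```bash
python3 - <<'E'
from h import *
rel([.436,-.081,.20],np.pi/2)
for n in M:
    p,d=robot.camera(n); np.savez(f"{n}1.npz",p=p,d=d); cv2.imwrite(f"pics/{n}1.png",p[:,:,::-1])
    s=robot.get_obs()
    m=M[n];r=R.from_quat(m["attitude"]).inv()
    c=r.apply(s["position"]-m["position"]);print(n,cv2.projectPoints(c.reshape(1,3),np.zeros(3),np.zeros(3),m["mtx"],m["D"])[0].ravel())
cv2.imwrite("pics/both1.png",np.hstack([cv2.resize(cv2.imread("pics/scene1.png")[130:330,250:450],(400,400)),cv2.resize(cv2.imread("pics/top1.png")[180:380,225:425],(400,400))]))
E
```

```text
t 2.1 pos [ 0.4383 -0.0367  0.2303] shift [ 0.0119 -0.2214  0.1512] turn 0.0012 F [-0.3 -0.6  0.9] w 0.087 q [-0.34  0.28  1.88  0.    0.99 -1.91]
scene [363.59473655 186.60506023]
top [299.99585412 286.2438528 ]
```

View pics/both1.png

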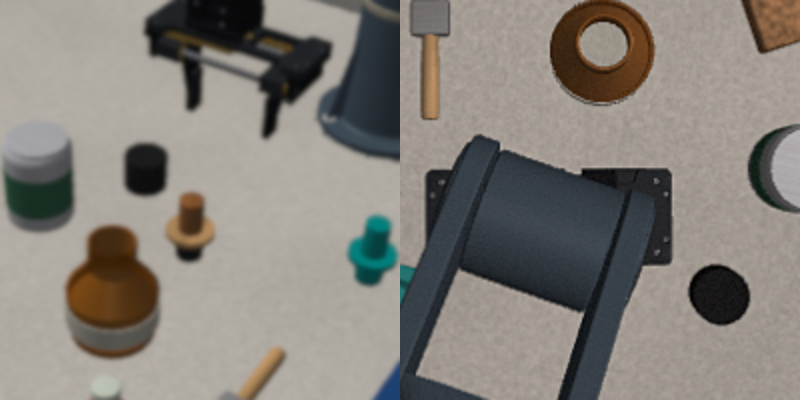

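The two views disagree by about 5 mm in y. The gripper's fingertips, at about (366,191) in the scene view against about (363.5,191) predicted, show that the scene camera is the one that is off. I'll use the top camera.

>>> move_arm --motion "1 0.01 -0.12 0 0; 1 0.01 -0.23 0.1 0; 1 0.01 -0.23 0.25 0; 1 0.01 -0.23 0.4 0; 1 0.01 -0.23 0.55 0; 1 0.01 -0.23 0.65 0; 1 0.01 -0.23 0.75 0; 1 0.01 -0.23 0.82 0; 1 0.01 -0.23 0.855 0; 1 0.01 -0.23 0.855 0; 1 0.01 -0.23 0.855 0"

```text
time: 3.12
position: [0.4371, -0.0836, 0.0597]
tool_rot: [-0.002, 1.0, 0.0, -0.0]
ft_force: [-0.1, -0.5, 1.1]
grip_width: 0.0872
grip_force: 0.0
```

```bash
python3 - <<'E'
from h import *
rel([.4366,-.0826,.059],np.pi/2)
E
```

```text
t 3.12 pos [ 0.4371 -0.0836  0.0597] shift [0.0024 0.0049 0.0033] turn 0.0014 F [-0.1 -0.5  1.1] w 0.0872 q [-0.44  0.61  2.02  0.    0.51 -2.02]
```

Close with moderate force, then lift.

>>> move_arm --motion "-1 0 0 0 0; -1 0 0 0 0; -1 0 0 0 0; -1 0 0 0 0; -1 0 0 0 0; -1 0 0 0 0; -1 0 0 0 0; -1 0 0 0 0; -1 0 0 0 0; -1 0 0 0 0" --newtons 25

```text
time: 3.95
position: [0.4368, -0.0845, 0.0595]
tool_rot: [-0.001, 1.0, 0.0, -0.0]
ft_force: [-0.1, -0.4, 0.0]
grip_width: 0.0313
grip_force: 24.9
```

>>> move_arm --motion "-1 0 0 -0.05 0; -1 0 0 -0.12 0; -1 0 0 -0.22 0; -1 0 0 -0.34 0; -1 0 0 -0.46 0; -1 0 0 -0.58 0; -1 0 0 -0.68 0; -1 0 0 -0.76 0; -1 0 0 -0.8 0; -1 0 0 -0.8 0; -1 0 0 -0.8 0"

```text
time: 4.87
position: [0.4366, -0.0844, 0.2192]
tool_rot: [-0.001, 1.0, 0.0, -0.0]
ft_force: [-0.6, 0.1, 0.2]
grip_width: 0.031
grip_force: 24.9
```

```bash
python3 - <<'E'
from h import *
rel([.5988,-.086,.219],np.pi/2)
p,d=robot.camera("scene");cv2.imwrite("pics/s2.png",cv2.resize(p[130:330,250:450,::-1],(500,500)))
E
```

```text
t 4.87 pos [ 0.4366 -0.0844  0.2192] shift [-0.8111 -0.0101  0.0009] turn 0.0008 F [-0.6  0.1  0.2] w 0.031 q [-0.44  0.3   1.88 -0.    0.96 -2.02]
```

View pics/s2.png

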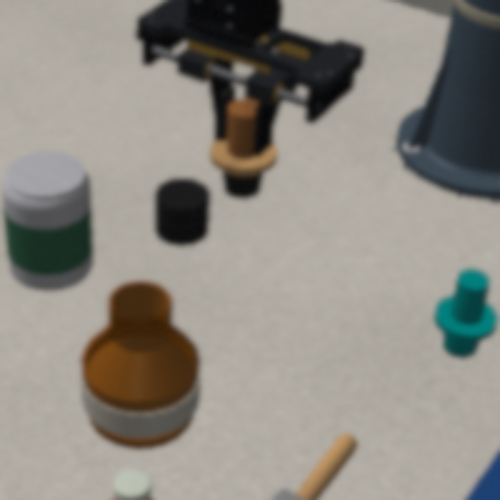

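The stopper hangs upright between the fingers at crop (240,150). The flask mouth is at crop (140,295).

>>> move_arm --motion "-1 -0.06 0 0 0; -1 -0.15 0 0 0; -1 -0.26 0 0 0; -1 -0.38 0 0 0; -1 -0.5 0 0 0; -1 -0.61 -0.005 0 0; -1 -0.7 -0.01 0 0; -1 -0.77 -0.01 0 0; -1 -0.81 -0.01 0 0; -1 -0.81 -0.01 0 0; -1 -0.81 -0.01 0 0; -1 -0.81 -0.01 0 0"

```text
time: 5.92
position: [0.5974, -0.0858, 0.2186]
tool_rot: [-0.001, 1.0, 0.0, -0.001]
ft_force: [-0.0, -0.6, -1.1]
grip_width: 0.0314
grip_force: 24.9
```

```bash
python3 - <<'E'
from h import *
rel([.5988,-.086,.219],np.pi/2)
p,d=robot.camera("scene");cv2.imwrite("pics/s3.png",cv2.resize(p[160:320,226:386,::-1],(600,600),interpolation=cv2.INTER_CUBIC))
np.savez("s3.npz",p=p,d=d)
P,C,U=cloud("scene",p,d,(270,180,350,320))
k=(P[:,2]>.128)&(P[:,2]<.142)&(abs(P[:,0]-.598)<.04);print("rim",k.sum(),circ(P[k]))
k=(P[:,2]>.196)&(P[:,2]<.206)&(abs(P[:,0]-.6)<.05);print("collar",k.sum(),circ(P[k]) if k.sum()>5 else 0,P[k].min(0),P[k].max(0))
print(np.histogram(P[abs(P[:,0]-.6)<.06][:,2],np.arange(.1,.3,.01)))
E
```

```text
t 5.92 pos [ 0.5974 -0.0858  0.2186] shift [-0.007  -0.001  -0.0019] turn 0.0008 F [-0.  -0.6 -1.1] w 0.0314 q [-0.33  0.51  1.5  -0.    1.13 -1.9 ]
rim 158 (array([ 0.59765949, -0.08102868]), np.float64(0.025898288780489564))
collar 272 (array([ 0.59618032, -0.07952087]), np.float64(0.024314349735956996)) [ 0.56549601 -0.11064488  0.19603368] [ 0.62567884 -0.05010017  0.20574389]
(array([135, 158, 153, 127,   0,   4,  49,  55,  26,  71, 239,  91,  98,
        98, 164,  92,  41,  25, 168]), array([0.1 , 0.11, 0.12, 0.13, 0.14, 0.15, 0.16, 0.17, 0.18, 0.19, 0.2 ,
       0.21, 0.22, 0.23, 0.24, 0.25, 0.26, 0.27, 0.28, 0.29]))
```

View pics/s3.png

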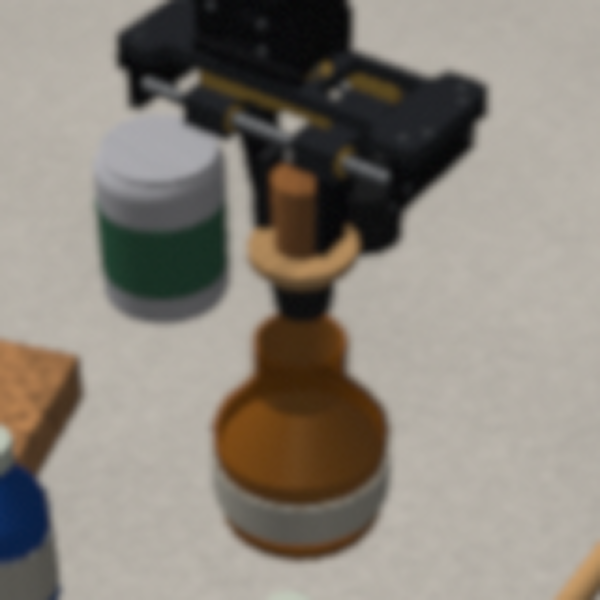

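The plug is over the mouth: collar at crop (304,250), rim at crop (302,335). It is about 1.5 mm short in x, so I'll correct that and lower.

>>> move_arm --motion "-1 -0.008 0 0 0; -1 -0.008 0 0.04 0; -1 -0.008 0 0.08 0; -1 -0.008 0 0.12 0; -1 -0.008 0 0.16 0; -1 -0.008 0 0.19 0; -1 -0.008 0 0.22 0; -1 -0.008 0 0.245 0; -1 -0.008 0 0.26 0; -1 -0.008 0 0.27 0; -1 -0.008 0 0.27 0"

```text
time: 6.88
position: [0.6004, -0.0861, 0.1651]
tool_rot: [-0.001, 1.0, 0.0, -0.0]
ft_force: [0.1, -0.1, -0.8]
grip_width: 0.0312
grip_force: 24.9
```

>>> move_arm --motion "-1 0 0 0.006 0; -1 0 0 0.012 0; -1 0 0 0.018 0; -1 0 0 0.022 0; -1 0 0 0.022 0; -1 0 0 0.022 0"

```text
time: 7.38
position: [0.6005, -0.0861, 0.1612]
tool_rot: [-0.001, 1.0, -0.0, 0.0]
ft_force: [-0.1, 0.6, -1.0]
grip_width: 0.0313
grip_force: 24.9
```

>>> move_arm --motion "-1 0 0 0.004 0; -1 0 0 0.008 0; -1 0 0 0.01 0; -1 0 0 0.01 0; -1 0 0 0.01 0"

```text
time: 7.8
position: [0.6007, -0.0861, 0.1595]
tool_rot: [-0.001, 1.0, -0.0, 0.0]
ft_force: [-1.1, 0.8, 1.3]
grip_width: 0.0312
grip_force: 25.0
```

```bash
python3 - <<'E'
from h import *
rel([.6,-.086,.159],np.pi/2)
E
```

```text
t 7.8 pos [ 0.6007 -0.0861  0.1595] shift [0.0033 0.0007 0.0026] turn 0.0008 F [-1.1  0.8  1.3] w 0.0312 q [-0.33  0.59  1.55 -0.    1.01 -1.9 ]
```

>>> move_arm --motion "-1 0 0 0.004 0; -1 0 0 0.008 0; -1 0 0 0.008 0; -1 0 0 0.008 0; -1 0 0 0.008 0"

```text
time: 8.22
position: [0.6008, -0.086, 0.1592]
tool_rot: [-0.001, 1.0, -0.0, 0.001]
ft_force: [-2.9, 0.7, 8.8]
grip_width: 0.0316
grip_force: 25.0
```

```bash
python3 - <<'E'
from h import *
rel([.6,-.086,.159],np.pi/2)
p,d=robot.camera("scene");cv2.imwrite("pics/s4.png",cv2.resize(p[180:320,236:376,::-1],(600,600),interpolation=cv2.INTER_CUBIC))
E
```

```text
t 8.22 pos [ 0.6008 -0.086   0.1592] shift [0.004  0.0001 0.0012] turn 0.0009 F [-2.9  0.7  8.8] w 0.0316 q [-0.33  0.59  1.55 -0.    1.   -1.9 ]
```

View pics/s4.png

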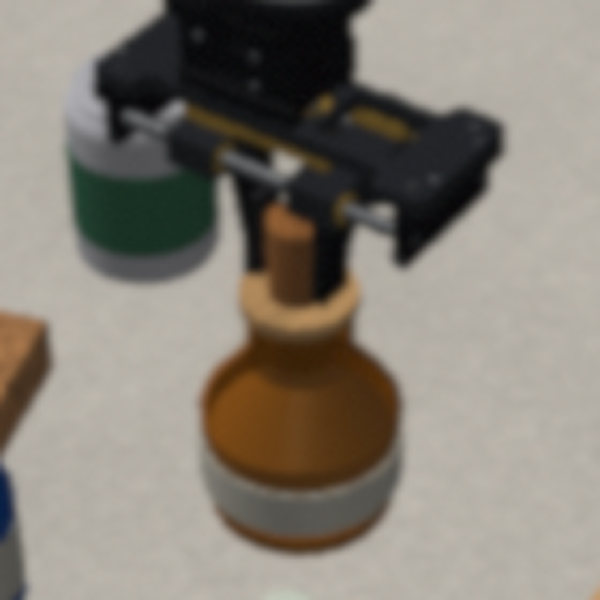

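The collar sits level on the rim at crop (300,305), with a contact force of 9 N at the expected height. I'll ease off, release and rise.

>>> move_arm --motion "-1 0 0 -0.006 0; -1 0 0 -0.006 0; 1 0 0 -0.006 0; 1 0 0 -0.006 0; 1 0 0 -0.006 0; 1 0 0 -0.006 0; 1 0 0 -0.006 0; 1 0 0 -0.006 0; 1 0 0 -0.006 0; 1 0 0 -0.006 0; 1 0 0 -0.006 0"

```text
time: 9.18
position: [0.6005, -0.0861, 0.1587]
tool_rot: [-0.001, 1.0, -0.0, 0.0]
ft_force: [-1.2, 0.8, 0.6]
grip_width: 0.0821
grip_force: 0.0
```

>>> move_arm --motion "1 0 0 -0.03 0; 1 0 0 -0.1 0; 1 0 0 -0.2 0; 1 0 0 -0.32 0; 1 0 0 -0.45 0; 1 0 0 -0.55 0; 1 0 0 -0.6 0; 1 0 0 -0.6 0; 1 0 0 -0.6 0"

```text
time: 9.93
position: [0.6003, -0.086, 0.2788]
tool_rot: [-0.001, 1.0, -0.0, 0.0]
ft_force: [-0.0, -0.4, 0.0]
grip_width: 0.0872
grip_force: 0.0
```

```bash
python3 - <<'E'
from h import *
p,d=robot.camera("scene")
P,C,U=cloud("scene",p,d,(270,200,345,320));k=(abs(P[:,0]-.597)<.06)
for a,b in((.136,.15),(.183,.193),(.118,.13)):
    j=k&(P[:,2]>a)&(P[:,2]<b);print(a,j.sum(),P[j].mean(0),np.percentile(P[j,2],[5,50,95]),P[j].min(0),P[j].max(0))
# lever geometry (top-camera centre of extractor), yaw -2 deg
y=np.deg2rad(-2);O=np.array([.5187,.2961,.082]);X=np.array([np.cos(y),np.sin(y),0])
I=np.load("top0.npz");P,C,U=cloud("top",I["p"],I["d"],(100,185,190,305));r,g,b=C.T
for nm,m in(("red",(r>90)&(g<50)&(b<50)),("yel",(r>130)&(g>90)&(b<60))):
    a=(P[m]-O)@X;z=P[m,2]-.082;th=np.arctan2(a,z);print(nm,th.mean(),np.percentile(th,[5,50,95]),np.percentile(np.hypot(a,z),[5,50,95]))
    yy=(P[m]-O)@[-np.sin(y),np.cos(y),0];print(np.percentile(yy,[2,50,98]))
rel([.5187+.048,.294,.24],np.pi/2+y)
E
```

```text
0.136 338 [ 0.60519965 -0.07604678  0.14271717] [0.13812723 0.14287565 0.14651757] [ 0.56566379 -0.11452207  0.13603773] [ 0.62980208 -0.05132686  0.14986402]
0.183 132 [ 0.59885934 -0.08090777  0.18760678] [0.18426181 0.18792179 0.18981586] [ 0.58060395 -0.09798602  0.18317672] [ 0.61382255 -0.06536373  0.190998  ]
0.118 101 [ 0.6144637  -0.068569    0.12402448] [0.11875292 0.12387789 0.12911666] [ 0.58762549 -0.09934805  0.11808522] [ 0.62613337 -0.05262664  0.12989961]
red 0.4978552690946471 [0.42456773 0.49239456 0.584728  ] [0.09002362 0.11673975 0.11903951]
[-0.01026652 -0.0015529   0.01331359]
yel -0.43843909222004074 [-0.49402298 -0.44069452 -0.37440837] [0.04755956 0.05185774 0.0544927 ]
[-0.0319167  -0.00891608  0.03512556]
t 9.98 pos [ 0.5997 -0.0858  0.2777] shift [0.1596 1.8995 0.1901] turn 0.0119 F [-0.1  0.6 -0.4] w 0.0869 q [-0.33  0.45  1.43 -0.    1.26 -1.9 ]
```

The stopper is seated: collar top at 0.143 m, handle top at 0.188 m. By the top view, the marker is at about −0.44 rad and the lever at about 0.495 rad. Next I'll move over to the lever.

>>> move_arm --motion "1 0.02 0.12 0 0; 1 0.04 0.28 0 0; 1 0.06 0.46 0 0; 1 0.08 0.64 0.02 0; 1 0.08 0.82 0.03 0; 1 0.08 0.95 0.05 0.01; 1 0.08 0.95 0.05 0.012"

```text
time: 10.57
position: [0.5816, 0.1088, 0.2659]
tool_rot: [0.016, 1.0, 0.001, -0.003]
ft_force: [0.5, -0.9, -0.0]
grip_width: 0.0868
grip_force: 0.0
```

```bash
python3 - <<'E'
from h import *
rel([.5672,.2944,.235],np.pi/2-.035)
E
```

```text
t 10.57 pos [0.5816 0.1088 0.2659] shift [0.0999 0.9249 0.1574] turn 0.0012 F [ 0.5 -0.9 -0. ] w 0.0868 q [-0.01  0.45  1.47  0.    1.23 -1.55]
```

>>> move_arm --motion "1 0.02 0.15 0 0; 1 0.04 0.32 0 0; 1 0.06 0.5 0 0; 1 0.08 0.68 0.05 0; 1 0.1 0.83 0.1 0; 1 0.1 0.93 0.15 0; 1 0.1 0.93 0.16 0; 1 0.1 0.93 0.16 0; 1 0.1 0.93 0.16 0"

```text
time: 11.32
position: [0.5702, 0.2892, 0.2355]
tool_rot: [0.018, 1.0, -0.001, -0.001]
ft_force: [0.9, -0.6, 0.4]
grip_width: 0.0867
grip_force: 0.0
```

```bash
python3 - <<'E'
from h import *
rel([.5672,.2944,.161],np.pi/2-.035)
p,d=robot.camera("scene");cv2.imwrite("pics/s5.png",cv2.resize(p[220:400,400:580,::-1],(600,600),interpolation=cv2.INTER_CUBIC))
E
```

```text
t 11.32 pos [0.5702 0.2892 0.2355] shift [0.0152 0.0261 0.3724] turn -0.0001 F [ 0.9 -0.6  0.4] w 0.0867 q [ 0.3   0.54  1.39 -0.    1.21 -1.24]
```

View pics/s5.png

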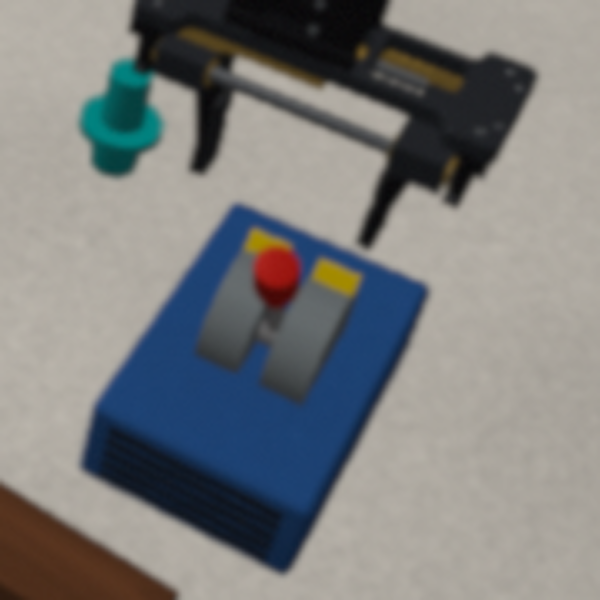

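The open fingers, at crop (205,165) and (365,240), straddle the red handle at crop (277,272). I'll descend and close gently.

>>> move_arm --motion "1 0.015 0.026 0.05 0; 1 0.015 0.026 0.12 0; 1 0.015 0.026 0.2 0; 1 0.015 0.026 0.27 0; 1 0.015 0.026 0.33 0; 1 0.015 0.026 0.37 0; 1 0.015 0.026 0.37 0; 1 0.015 0.026 0.37 0"

```text
time: 12.03
position: [0.5678, 0.2954, 0.1625]
tool_rot: [0.018, 1.0, -0.0, -0.0]
ft_force: [-0.2, 0.0, 1.0]
grip_width: 0.0873
grip_force: 0.0
```

>>> move_arm --motion "-1 0 0 0 0; -1 0 0 0 0; -1 0 0 0 0; -1 0 0 0 0; -1 0 0 0 0; -1 0 0 0 0; -1 0 0 0 0; -1 0 0 0 0; -1 0 0 0 0; -1 0 0 0 0; -1 0 0 0 0" --newtons 12

```text
time: 12.95
position: [0.5678, 0.2969, 0.1627]
tool_rot: [0.018, 1.0, 0.001, 0.0]
ft_force: [-0.8, 5.5, -0.2]
grip_width: 0.0254
grip_force: 12.0
```

```bash
python3 - <<'E'
from h import *
rel([.5672,.2944,.161],np.pi/2-.035)
p0=robot.get_obs()["position"]
a=.495;print([(round(-.51*(np.sin(t)-np.sin(a)),3)*-1,round(-.51*(np.cos(t)-np.cos(a)),3)) for t in np.linspace(a,-.44,12)])
E
```

```text
t 12.95 pos [0.5678 0.2969 0.1627] shift [ 0.0023 -0.0128  0.0085] turn -0.0002 F [-0.8  5.5 -0.2] w 0.0254 q [ 0.31  0.63  1.45  0.    1.06 -1.23]
[(np.float64(0.0), np.float64(-0.0)), (np.float64(-0.039), np.float64(-0.019)), (np.float64(-0.079), np.float64(-0.035)), (np.float64(-0.121), np.float64(-0.047)), (np.float64(-0.164), np.float64(-0.055)), (np.float64(-0.207), np.float64(-0.06)), (np.float64(-0.25), np.float64(-0.061)), (np.float64(-0.293), np.float64(-0.059)), (np.float64(-0.336), np.float64(-0.053)), (np.float64(-0.378), np.float64(-0.043)), (np.float64(-0.42), np.float64(-0.029)), (np.float64(-0.459), np.float64(-0.013))]
```

>>> move_arm --motion "-1 0 0.012 0 0; -1 0.04 0.012 -0.019 0; -1 0.079 0.012 -0.035 0; -1 0.121 0.012 -0.047 0; -1 0.164 0.012 -0.055 0; -1 0.207 0.012 -0.06 0; -1 0.25 0.012 -0.061 0; -1 0.293 0.012 -0.059 0; -1 0.336 0.012 -0.053 0; -1 0.378 0.012 -0.043 0; -1 0.42 0.012 -0.029 0; -1 0.42 0.012 -0.029 0"

```text
time: 13.95
position: [0.4814, 0.2996, 0.1693]
tool_rot: [0.017, 1.0, -0.002, -0.001]
ft_force: [-0.1, -6.3, 2.4]
grip_width: 0.0258
grip_force: 12.0
```

```bash
python3 - <<'E'
from h import *
O=np.array([.5187,.2961,.082]);y=-.035;X=np.array([np.cos(y),np.sin(y),0])
s=robot.get_obs();g=s["position"]+[0,0,.011]-O;print("lever est",np.arctan2(g@X,g[2]),np.hypot(g@X,g[2]))
for th in(-.44,):
    t=O+X*.103*np.sin(th)+[0,0,.103*np.cos(th)-.011];t[1]=s["position"][1];rel(t)
E
```

```text
lever est -0.363607345016141 0.10521669483964943
t 13.95 pos [0.4814 0.2996 0.1693] shift [ 0.0326 -0.001   0.0258] turn 0 F [-0.1 -6.3  2.4] w 0.0258 q [ 0.36  0.53  1.64 -0.    0.98 -1.17]
```

>>> move_arm --motion "-1 0.018 -0.01 0.008 0; -1 0.036 -0.01 0.018 0; -1 0.036 -0.01 0.018 0; -1 0.036 -0.01 0.018 0; -1 0.036 -0.01 0.018 0"

```text
time: 14.37
position: [0.4756, 0.2996, 0.1666]
tool_rot: [0.018, 1.0, 0.0, 0.0]
ft_force: [-0.9, -2.0, 6.0]
grip_width: 0.0256
grip_force: 12.0
```

>>> move_arm --motion "1 0 0 0 0; 1 0 0 0 0; 1 0 0 0 0; 1 0 0 0 0; 1 0 0 0 0; 1 0 0 0 0; 1 0 0 0 0; 1 0 0 0 0; 1 0 0 0 0; 1 0 0 0 0"

```text
time: 15.2
position: [0.4766, 0.2993, 0.1649]
tool_rot: [0.018, 1.0, -0.0, -0.0]
ft_force: [-0.7, -0.3, -0.4]
grip_width: 0.0823
grip_force: 0.0
```

>>> move_arm --motion "1 0 0 -0.05 0; 1 0 0 -0.15 0; 1 0 0 -0.3 0; 1 0 0 -0.5 0; 1 0 -0.2 -0.6 0; 1 0 -0.4 -0.6 0; 1 0 -0.6 -0.6 0; 1 0 -0.8 -0.6 0; 1 0 -1 -0.6 0; 1 0 -1 -0.6 0; 1 0 -1 -0.6 0"

```text
time: 16.12
position: [0.4698, 0.0976, 0.2858]
tool_rot: [0.02, 1.0, 0.0, 0.001]
ft_force: [-0.6, 0.1, -0.6]
grip_width: 0.0867
grip_force: 0.0
```

```bash
python3 - <<'E'
from h import *
np.set_printoptions(precision=4,suppress=True)
rel([.4,.1,.25])
W={}
for n,bx,O in(("top",(90,185,190,305),[.5187,.2961,.082]),("scene",(420,250,535,390),[.5208,.3015,.082])):
    p,d=robot.camera(n);W[n]=p;P,C,U=cloud(n,p,d,bx);r,g,b=C.T;y=-.035;X=np.array([np.cos(y),np.sin(y),0])
    for nm,m in(("red",(r>90)&(g<50)&(b<50)),("yel",(r>130)&(g>90)&(b<60))):
        a=(P[m]-O)@X;z=P[m,2]-.082;th=np.arctan2(a,z);rr=np.hypot(a,z);print(n,nm,m.sum(),np.percentile(th,[5,50,95]),np.percentile(rr,[5,50,95]))
        if nm=="red":
            k=rr>.114;print("  end face",k.sum(),th[k].mean(),np.median(th[k]),(th[k].min()+th[k].max())/2,P[m][k].mean(0))
    cs=(P[:,2]<.078)&(P[:,2]>.06)&(b>r+40);print(cv2.minAreaRect(P[cs,:2].astype(np.float32)))
cv2.imwrite("pics/6.png",np.hstack([cv2.resize(W["top"][180:310,80:210,::-1],(400,400),interpolation=2),cv2.resize(W["scene"][260:390,410:540,::-1],(400,400),interpolation=2)]))
E
```

```text
t 16.12 pos [0.4698 0.0976 0.2858] shift [ 0.3494 -0.0019  0.1788] turn 0 F [-0.6  0.1 -0.6] w 0.0867 q [-0.03  0.26  1.72  0.    1.17 -1.56]Traceback (most recent call last):
  File "<stdin>", line 8, in <module>
    return _quantile_unchecked(
        a, q, axis, out, overwrite_input, method, keepdims, weights)
    return _ureduce(a,
                    func=_quantile_ureduce_func,
    ...<5 lines>...
                    overwrite_input=overwrite_input,
                    method=method)
    r = func(a, **kwargs)
    result = _quantile(arr,
                       quantiles=q,
    ...<2 lines>...
                       out=out,
                       weights=wgt)
    slices_having_nans = np.isnan(arr[-1, ...])
                                  ~~~^^^^^^^^^
IndexError: index -1 is out of bounds for axis 0 with size 0
```

The arm hides the lever from the top camera, so I'll move it further away.

>>> move_arm --motion "1 0.05 -0.2 0 0; 1 0.1 -0.4 0 0; 1 0.15 -0.6 0 0; 1 0.2 -0.8 0 0; 1 0.2 -1 0 0; 1 0.2 -1 0 0; 1 0.2 -1 0 0"

```text
time: 16.75
position: [0.4233, -0.0997, 0.2853]
tool_rot: [0.019, 1.0, 0.0, 0.0]
ft_force: [0.5, 0.6, -0.2]
grip_width: 0.0868
grip_force: 0.0
```

```bash
cat > lev.py <<'E'
from h import *
np.set_printoptions(precision=4,suppress=True)
W={}
for n,bx,O in(("top",(90,185,190,305),[.5187,.2961,.082]),("scene",(420,250,535,390),[.5208,.3015,.082])):
    p,d=robot.camera(n);W[n]=p;P,C,U=cloud(n,p,d,bx);r,g,b=C.T;y=-.035;X=np.array([np.cos(y),np.sin(y),0])
    for nm,m in(("red",(r>90)&(g<50)&(b<50)),("yel",(r>130)&(g>90)&(b<60))):
        a=(P[m]-O)@X;z=P[m,2]-.082;th=np.arctan2(a,z);rr=np.hypot(a,z);print(n,nm,m.sum(),np.percentile(th,[5,50,95]),np.percentile(rr,[5,50,95]))
        if nm=="red":
            k=rr>.114;print("  end face",k.sum(),th[k].mean(),np.median(th[k]),(th[k].min()+th[k].max())/2,P[m][k].mean(0))
    cs=(P[:,2]<.078)&(P[:,2]>.06)&(b>r+40);print(cv2.minAreaRect(P[cs,:2].astype(np.float32)))
cv2.imwrite("pics/6.png",np.hstack([cv2.resize(W["top"][180:310,80:210,::-1],(400,400),interpolation=2),cv2.resize(W["scene"][260:390,410:540,::-1],(400,400),interpolation=2)]))
E
python3 lev.py
```

```text
top red 224 [-0.4807 -0.3698 -0.2894] [0.0801 0.1156 0.1196]
  end face 127 -0.4037222245415928 -0.4032063982466076 -0.4176179395902872 [0.4726 0.2983 0.1899]
top yel 125 [-0.4882 -0.3933 -0.3532] [0.0423 0.0507 0.0538]
((0.5186529159545898, 0.29609841108322144), (0.14031553268432617, 0.21788792312145233), 88.14694213867188)
scene red 170 [-0.3826 -0.3326 -0.2933] [0.0787 0.1024 0.1191]
  end face 42 -0.35972031487177525 -0.35554652863396485 -0.37279138846537346 [0.4794 0.3033 0.192 ]
scene yel 146 [-0.5328 -0.4438 -0.3855] [0.0422 0.0478 0.0533]
((0.48744910955429077, 0.2444380819797516), (0.254282146692276, 0.281762033700943), 88.5457534790039)
```

View pics/6.png

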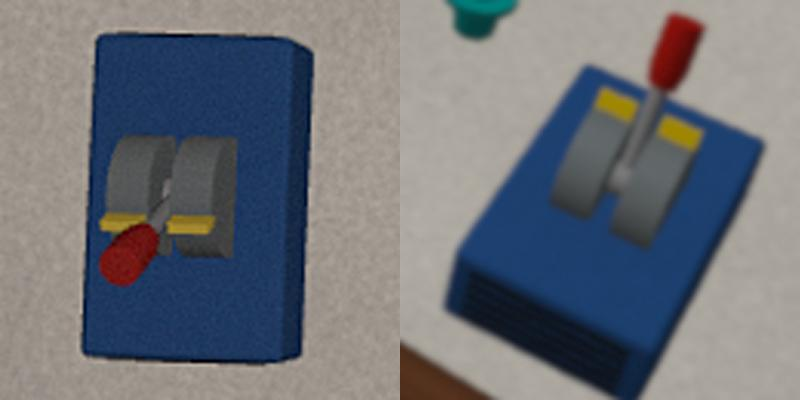

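The lever now stands close to the marker bars (top crop: knob end (122,265), bars at y≈222). The depth means mix different faces of the bars, so I'll measure their edges with rays instead.

```bash
cat > edge.py <<'E'
from h import *
from scipy.optimize import brentq
O=np.array([.5187,.2961,.082]);y=-.035;X=np.array([np.cos(y),np.sin(y),0])
def ang(n,px,r,O=O):   # ray meets cylinder of radius r about the hinge axis, near side
    o,d=ray(n,[px]);d=d[0];a,b=np.array([(o-O)@X,(o-O)[2]]),np.array([d@X,d[2]])
    A,B,C=b@b,a@b,a@a-r*r;t=(-B-np.sqrt(B*B-A*C))/A;q=a+t*b;return np.arctan2(q[0],q[1])
def spans(p,cols,score,v0,v1):  # sub-pixel first/last half-height crossing per column
    out=[]
    for u in cols:
        s=score(p[v0:v1,u].astype(float));h=s.max()*.5;i=np.where(s>h)[0];a,b=i[0],i[-1]
        out.append((u,v0+a-(s[a]-h)/(s[a]-s[a-1]),v0+b+(s[b]-h)/(s[b]-s[b+1])))
    return out
yel=lambda c:np.minimum(c[:,0],c[:,1])-c[:,2]
red=lambda c:c[:,0]-np.maximum(c[:,1],c[:,2])
if __name__=="__main__":
  for tag,p in(("start",np.load("top0.npz")["p"]),("now",robot.camera("top")[0])):
    for cols in((115,117,119) if tag=="now" else (115,117,119,121),(138,140,142,144,146)):
        S=spans(p,cols,yel,240,268)
        print(tag,"bar rows",np.mean(S,0).round(2),"marker from outer edge",np.mean([ang("top",(u,b),.0521)+.0673 for u,a,b in S]).round(4),"from foot",np.mean([ang("top",(u,a),.0402)+.0875 *-1 for u,a,b in S]).round(4))
    v0,v1=(195,235) if tag=="start" else (245,285)
    s=p.astype(float);m=(red(p[v0:v1,100:150].reshape(-1,3).astype(float)).reshape(v1-v0,50)>50).astype(np.uint8)
    v,u=np.nonzero(m);v+=v0;u+=100;print("red box",u.min(),u.max(),v.min(),v.max())
    vx=v.min() if tag=="start" else v.max();uc=int(round(u[v==vx].mean()));S=spans(p,(uc-1,uc,uc+1),red,v0,v1)
    sg=1 if tag=="start" else -1
    print("lever",[ (ang("top",(a[0],a[1] if sg>0 else a[2]),.1187)-sg*.1097).round(4) for a in S])
  print("gripper-held",np.arctan2(([.4756,.2996,.1776]-O)@X,.0956))
E
python3 edge.py
```

```text
start bar rows [118.   249.01 254.69] marker from outer edge -0.4429 from foot -0.4485
start bar rows [142.   249.7  255.47] marker from outer edge -0.4348 from foot -0.4348
red box 116 133 205 227
lever [np.float64(0.4919), np.float64(0.497), np.float64(0.4935)]
now bar rows [117.   248.95 254.67] marker from outer edge -0.4441 from foot -0.4474
now bar rows [142.   249.7  255.47] marker from outer edge -0.4347 from foot -0.435
red box 112 131 253 272
lever [np.float64(-0.3988), np.float64(-0.3983), np.float64(-0.398)]
gripper-held -0.4243845372169486
```

The marker is at −0.440 and the lever at about −0.40 to −0.42, roughly 3 mm short. I'll go back, regrip and nudge it.

>>> move_arm --motion "1 -0.05 0.2 0 0; 1 -0.1 0.4 0 0; 1 -0.15 0.6 0 0; 1 -0.2 0.8 0 0; 1 -0.2 1 0 0; 1 -0.2 1 0 0; 1 -0.2 1 0 0; 1 -0.2 1 0 0"

```text
time: 17.57
position: [0.4688, 0.101, 0.2848]
tool_rot: [0.015, 1.0, -0.0, -0.0]
ft_force: [-0.3, 0.2, -0.2]
grip_width: 0.0872
grip_force: 0.0
```

>>> move_arm --motion "1 0 0.2 0 0; 1 0 0.4 0 0; 1 0 0.6 0 0; 1 0 0.8 0 0; 1 0 1 0 0; 1 0 1 0.1 0; 1 0 1 0.25 0; 1 0 1 0.4 0; 1 0 1 0.52 0; 1 0 1 0.6 0; 1 0 1 0.6 0; 1 0 1 0.6 0"

```text
time: 18.57
position: [0.4765, 0.2981, 0.1644]
tool_rot: [0.018, 1.0, -0.001, -0.001]
ft_force: [0.8, 0.8, 0.8]
grip_width: 0.0869
grip_force: 0.0
```

>>> move_arm --motion "-1 0 0 0 0; -1 0 0 0 0; -1 0 0 0 0; -1 0 0 0 0; -1 0 0 0 0; -1 0 0 0 0; -1 0 0 0 0; -1 0 0 0 0; -1 0 0 0 0; -1 0 0 0 0; -1 0 0 0 0"

```text
time: 19.48
position: [0.4765, 0.2995, 0.1649]
tool_rot: [0.018, 1.0, 0.0, -0.0]
ft_force: [0.6, 0.3, -0.0]
grip_width: 0.0256
grip_force: 12.0
```

>>> move_arm --motion "-1 0.008 0 0.004 0; -1 0.017 0 0.008 0; -1 0.017 0 0.008 0; -1 0.017 0 0.008 0; -1 0.017 0 0.008 0"

```text
time: 19.9
position: [0.474, 0.2996, 0.1637]
tool_rot: [0.018, 1.0, 0.0, 0.001]
ft_force: [2.7, -0.3, 1.8]
grip_width: 0.0255
grip_force: 12.0
```

>>> move_arm --motion "1 0 0 0 0; 1 0 0 0 0; 1 0 0 0 0; 1 0 0 0 0; 1 0 0 0 0; 1 0 0 0 0; 1 0 0 0 0; 1 0 0 0 0; 1 0 0 0 0; 1 0 0 0 0"

```text
time: 20.73
position: [0.4732, 0.2995, 0.1634]
tool_rot: [0.018, 1.0, -0.0, -0.0]
ft_force: [0.1, 0.0, 0.9]
grip_width: 0.0826
grip_force: 0.0
```

>>> move_arm --motion "1 0 0 -0.05 0; 1 0 0 -0.15 0; 1 0 0 -0.3 0; 1 0 0 -0.5 0; 1 0 -0.2 -0.6 0; 1 0 -0.4 -0.6 0; 1 0 -0.6 -0.6 0; 1 0 -0.8 -0.6 0; 1 0 -1 -0.6 0; 1 0 -1 -0.6 0; 1 0 -1 -0.6 0"

```text
time: 21.65
position: [0.4664, 0.0977, 0.2842]
tool_rot: [0.02, 1.0, 0.0, 0.001]
ft_force: [0.3, 0.4, 0.2]
grip_width: 0.0868
grip_force: 0.0
```

>>> move_arm --motion "1 0.05 -0.2 0 0; 1 0.1 -0.4 0 0; 1 0.15 -0.6 0 0; 1 0.2 -0.8 0 0; 1 0.2 -1 0 0; 1 0.2 -1 0 0; 1 0.2 -1 0 0; 1 0.2 -1 0 0"

```text
time: 22.32
position: [0.4194, -0.0978, 0.2835]
tool_rot: [0.017, 1.0, 0.001, 0.0]
ft_force: [0.5, 0.3, -0.8]
grip_width: 0.0871
grip_force: 0.0
```

```bash
python3 edge.py | grep -A9 now; python3 lev.py | head -4; python3 - <<'E'
from h import *
p,d=robot.camera("scene");cv2.imwrite("pics/s7.png",p[:,:,::-1])
E
```

```text
now bar rows [117.   248.97 254.63] marker from outer edge -0.4424 from foot -0.4481
now bar rows [142.   249.71 255.46] marker from outer edge -0.4344 from foot -0.4353
red box 113 131 254 273
lever [np.float64(-0.4253), np.float64(-0.4244), np.float64(-0.4271)]
gripper-held -0.4243845372169486
top red 227 [-0.5104 -0.3923 -0.3223] [0.0823 0.1153 0.1196]
  end face 128 -0.43263560144878715 -0.4319548198445442 -0.43839088124995557 [0.4696 0.2983 0.1884]
top yel 132 [-0.4993 -0.3977 -0.3542] [0.0419 0.0506 0.0535]
((0.5187827348709106, 0.2969086170196533), (0.13982561230659485, 0.21817511320114136), 88.88523864746094)
```

View pics/s7.png

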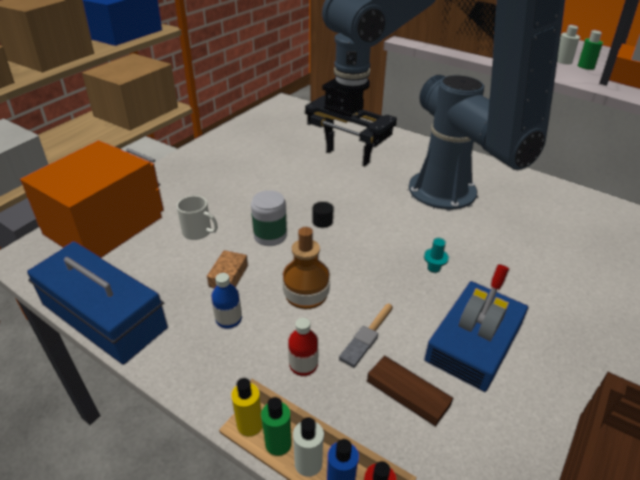

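The flask at (306,275) is closed and upright. The lever at (500,275) reads about −0.43, against about −0.44 for the marker. The other things are where they were and the gripper is clear of everything.

```bash
python3 -c "
from rig import robot
print(robot.hand_in())"
```

```text
the job is handed in; nothing more can be done
None
```

I closed the flask with the stopper, its collar resting on the rim, then pulled the lever to about −0.43 rad (marker about −0.44) and let go; I handed the job in at about 22.5 s, and no verdict came back.

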